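Release the hold-down and hold up the loaded pickguard

TASK

Press the green release button so that the sprung red hold-down arm swings off the white pickguard, then lift the pickguard by its black pickup straight up out of the black guitar body, about ten centimetres, and keep holding it there, level and still, so that I can look at the parts underneath. Finish while still holding it in the air over the guitar; leave the loose parts and tools around it where they lie.

Things in the scene. Friction and masses are not known exactly. Their poses are not given: they have to be found in the camera images.
- guitar: Black guitar body without neck, flat and fixed: 390 long (x), 300 wide, 206 at the waist (y), 45 thick; round tail at -x, horns at +x. Origin: centre of the underside, on the bench; z up. A cavity 156 (x) x 100 (y), 30 deep, centred on the origin, lies under the pickguard. A grey clamp base 78 x 98, 40 high, centre (-6, 168), stands beside the waist at +y with the arm and the button.
- pickguard: Loose white plate 184 (x) x 120 (y) x 3, about 0.36 kg, flat on the guitar, axes along the guitar's at the start. Origin: centre of its underside, 45 over the bench at the start; z up; the centre of mass is within 5 of it. On top: the pickup in the middle, two knobs, 25 wide, 17 high, at (-58, +-33), a switch 19 high at (60, -30), a nut at (58, 30). Parts hang 16 into the cavity, 6 clear.
- pickup_top (a point): Centre of the top face of the black pickup, a block 38 (x) x 70 (y), 14 high, with upright sides, fixed in the middle of the pickguard; 17 above the plate's underside, 62 above the bench at the start. Axes as the pickguard's: grip across x (38 wide), down to just over the plate; the plate is bare for 30 on both sides there.
- hold_down (a joint): Angle (rad) of the red sprung arm about an upright pivot at (0, 142) in the guitar's frame. At 0 it points to the guitar's -y and bars the pickguard's +y edge. A spring drives it to 1.6, pointing to the guitar's +x, clear; the button's catch holds it near 0 (below 0.06). Freed, it swings open by itself in about 2 s and stays open. Arm 14 wide, top 64 over the bench; post 70 high.
- hold_down_pad (a point): Underside of the rubber pad (18 in diameter) at the tip of the red hold-down arm, 83 from the pivot and 49.5 above the bench.
- release (a joint): Travel (m) of the green release button: 0 up, 0.008 fully down. The spring takes 2 N at first and 6 N fully down, and the catch's friction adds up to 1 N. The arm comes free beyond about 0.005; the button rises again when let go.
- release_top (a point): Centre of the top face of the green release button, 26 in diameter, at (-20, 192) in the guitar's frame, 85 above the bench when up; pressed straight down. It stands 21 above the arm and 45 above the clamp base. Axes as the guitar's.
- spare_knob: Bystander: loose cream knob, 25 in diameter and 17 high, on the guitar's tail end, about 150 behind the pickguard's centre. Origin: centre of its underside.
- neck_plate: Bystander: loose steel plate, 50 x 64 x 4, on the guitar near its horns, about 150 ahead of the pickguard's centre. Origin: centre of its underside.
- nut_driver: Bystander: screwdriver-shaped nut driver with a blue handle, about 200 long, lying on the bench.
- screwdriver: Bystander: screwdriver with a green handle, about 200 long, lying on the bench.
- polish_jar: Bystander: white jar with a blue lid, 76 in diameter, 105 high, on the bench. Origin: centre of its underside.
- driver: Bystander: yellow and black cordless driver, about 240 long, 45 wide and 42 high, lying on the bench.
Not all that is in view belongs to the job. What is meant by the pickguard is not turquoise, and is the larger of those in its own colour.

How it is judged:
On the way, in this order (a step that is already met when the one before it is completed fails the run):
1. the green release button is pressed down (value of joint release above 0.0045 m), for 0.02 s.
2. the hold-down arm has swung clear of the pickguard, which still lies on the guitar (value of joint hold_down above 1.2 rad and height (world z) of pickguard below 0.055 m), for 0.1 s.
At the end, for the whole second after the job is handed in: The fingers hold the pickguard over the guitar at its pickup (grasp within 35 mm of its centre): plate 70 to 145 mm up, within 60 mm sideways of the cavity centre, level within 0.12 rad, still (under 30 mm/s, 0.2 rad/s), not touching the guitar; hold-down arm open beyond 1.2 rad (height (world z) of pickguard between 0.115 and 0.19 m and horizontal distance between pickguard and guitar below 0.06 m and angle between pickguard's own z axis and vertical below 0.12 rad and linear speed of pickguard below 0.03 m/s and angular speed of pickguard below 0.2 rad/s and contact force between the fingers and pickguard above 1 N and contact force between pickguard and guitar below 0.05 N and value of joint hold_down above 1.2 rad and horizontal distance between the grasp point and pickup_top below 0.035 m); the arm keeps its last pose, push and grip.
It fails at once if the pickguard is tipped by more than 0.4 rad (angle between pickguard's own z axis and vertical above 0.4 rad).
It fails at once if a bystander is moved by more than 30 mm (distance of any of spare_knob, neck_plate, nut_driver, screwdriver, polish_jar, driver from where it was at the start of the episode above 0.03 m).
It also fails if it takes over 43 s, if anything falls off the work surface, if the arm or the gripper's body presses on something with over 40 N, if the wrist force passes 120 N, or if a joint passes its speed limit or range.

ROBOT

A 7-joint arm with a two-finger parallel gripper is mounted at the origin on the work surface. World frame = base frame: x ahead of the robot, y to its left, z up, the work surface at z = 0. Lengths are in m, angles in rad, forces in N, time in s.
With the tool pointing down it reaches from about 0.4 to 0.85 m from the base axis. Payload 10.4 kg.
Tool frame: the origin (TCP) lies at the very end of the fingers, on their centre line; the grasp point (between the pads) lies 19 mm behind it; z points along the fingers, y is the line along which they close (so a half turn about z gives the same grasp; the last joint's range is limited). The gripper opens to 85 mm and grips with 20 to 120 N. Pads are 22 mm wide; open, the fingers measure 114 mm over their backs; the gripper's body (76 mm by 85 mm) begins 54 mm behind the grasp point. The pads swing forward as they close: fully open they stand 13 mm farther back than shut.
Start: joints at [-1.256, 0.332, -0.065, 1.46, 0.022, 1.35, -0.088], TCP at [0.207, 0.59, 0.231] pointing down, gripper open.
Joint ranges: [-2.6, 2.6], [-0.5, 2.12], [-1.47, 1.34], [0.16, 2.42], [-1.27, 4.41], [0.06, 2.06], [-2.6, 2.6]. Speed limits (rad/s): [2.22, 2.22, 2.79, 2.79, 3.14, 3.14, 3.14].

INTERFACE

Orientations are given as a unit quaternion [x, y, z, w].
In Python, from workcell import * gives the robot as it stands.
- The arm moves only by the tool step_arm, never from a script. Its argument "commands" is one flat list of numbers, 7 for each row, row after row: the finger opening in mm, from 0 to 85.4, then the shift along the world's x, y, z as a fraction of full scale, then the turn, a rotation vector about the world's x, y, z as a fraction of full scale. A call has exactly 10 rows; each row is the pose to reach, as a shift and turn from the pose commanded when the call began, turning the shorter way round; what a row does not reach only later rows make up. Full scale, the value 1, is 0.6 m for a shift and pi rad for a turn. A row lasts 1/8 s, in which the tool goes at most 62.5 mm and 10.7 degrees, less where a joint would pass 70% of its speed; a pose out of reach is approached as far as the arm can. A call with a number of a shift or a turn outside -1 to 1 is refused whole. A call with a gripper value outside its range is refused whole. The fingers move at their own pace and stop on an object; "squeeze" is the grip in N (left out, the last holds). Time passes only in rows, so rows that repeat a pose let the fingers close, or fill a call up. It gives the time, the measured TCP pose, the force, the opening and the grip force at its end, in the units of the state.
- get_obs(): the state, without advancing time (a new reading comes with each control period).
- camera(name): name is "scene" or "top"; returns the picture (400x640x3 uint8, red, green, blue); there is no depth.
- camera_params(name): a dict with "mtx" (3x3 intrinsics, pixels), "dist" ([k1, k2, p1, p2, k3] as OpenCV has them; the pictures are not rectified), "extrinsics" (4x4, takes a point from world to camera coordinates). Camera axes: x right, y down, z forward; pixel columns grow to the right and rows downward; lengths in m; the calibration is good to about 2 mm. A picture is of the moment at which its call begins. camera_params takes no time and is no camera call.
- hand_in(): hands the job in; it is judged then, once.
The state is a dict: "clock": time; "joint_pos": joint angles; "joint_velocities": joint speeds; "tau": joint torques, N m; "position": TCP position; "ee_rot": TCP orientation; "ft_force": force on the tool from outside, world axes, zero at the start; "torque": the same for the moment, N m; "grip_width": opening from 0.0 (shut) to 1.0 (fully open); "grasp_force": force on a finger pad.
Only numpy, scipy, OpenCV 4.12 (cv2) and the standard library are available. Lean on these libraries where they do the work, as an engineer would, in place of code of your own. Each camera call takes 0.05 s, during which the arm holds its last target. There are 200 camera calls.

## Working session

There is one attempt and no reset: what is moved stays moved. The work goes in short steps, Python scripts to look and compute and a tool call to move; the robot and the scene stay as the last step left them, time stands still between calls to the robot, and variables do not carry over. Pictures are saved under pics/ and viewed, at most 10 in all, crops included, and the job is handed in when it is done.

Besides the shell and the picture viewer there is one more tool, called after "Request:" as name(argument=value, ...) on one line, values as JSON. step_arm: Moves the arm, as the interface text tells. Its arguments: {"type":"object","properties":{"commands":{"type":"array","items":{"type":"number"}},"squeeze":{"type":"number"}},"required":["commands"]}

```bash
mkdir -p pics && python3 - <<'E'
from workcell import *
import cv2,numpy as np
for n in("scene","top"):
    im=camera(n); cv2.imwrite(f"pics/{n}0.png",im[:,:,::-1])
    p=camera_params(n); print(n,np.round(p["mtx"],1).tolist(),np.round(p["dist"],3),np.round(p["extrinsics"],3).tolist())
o=get_obs(); print(o["clock"],o["position"],o["ee_rot"],o["grip_width"],o["ft_force"])
E
```

```text
scene [[490.4, 0.0, 318.6], [0.0, 490.4, 200.4], [0.0, 0.0, 1.0]] [-0.112  0.     0.     0.     0.   ] [[-0.557, 0.83, 0.008, 0.284], [0.674, 0.458, -0.579, -0.264], [-0.485, -0.317, -0.815, 1.76], [0.0, 0.0, 0.0, 1.0]]
top [[380.5, 0.0, 322.1], [0.0, 380.5, 194.5], [0.0, 0.0, 1.0]] [0.016 0.    0.    0.    0.   ] [[-0.029, -1.0, -0.011, -0.01], [-0.998, 0.03, -0.062, 0.488], [0.062, 0.009, -0.998, 1.065], [0.0, 0.0, 0.0, 1.0]]
0.1 [0.20701847 0.58935465 0.23058921] [ 1.68071360e-01  9.85774618e-01 -6.44053858e-04 -7.23710385e-05] 0.9979180684418055 [ 0.0827525   0.82348687 -0.53383182]
```

View pics/scene0.png

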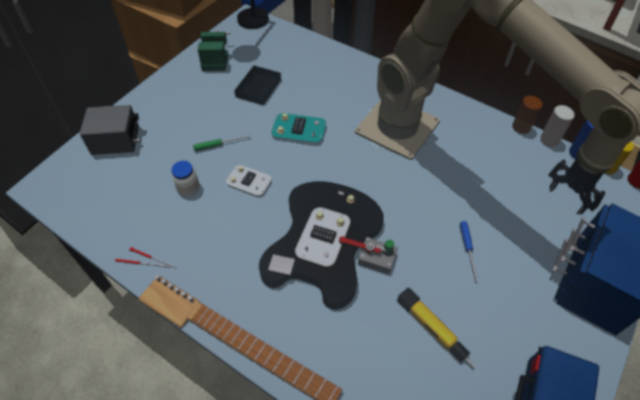

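View pics/top0.png

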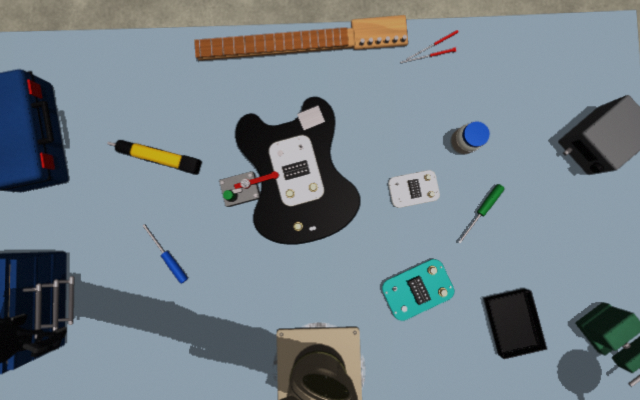

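Candidates for the pickguard in the top view are the white plate on the guitar at (296,170), the small white plate on the bench at (414,188) and the turquoise plate at (417,290). I choose the first: it is the larger of the white ones and lies under the red arm. The button is at (229,195). Next I measure and check with a close crop.

```bash
cat > h.py <<'E'
from workcell import *
import cv2,numpy as np
def ray(n,uv,z):
    p=camera_params(n);E=np.array(p["extrinsics"])
    q=cv2.undistortPoints(np.array([[uv]],float),np.array(p["mtx"]),np.array(p["dist"],float))[0,0]
    c=-E[:3,:3].T@E[:3,3];d=E[:3,:3].T@np.array([*q,1]);return c+d*(z-c[2])/d[2]
def blob(n,im,lo,hi,box):
    h=cv2.cvtColor(im,cv2.COLOR_RGB2HSV);m=cv2.inRange(h,lo,hi)
    x0,y0,x1,y1=box;k=np.zeros_like(m);k[y0:y1,x0:x1]=m[y0:y1,x0:x1]
    cs,_=cv2.findContours(k,cv2.RETR_EXTERNAL,cv2.CHAIN_APPROX_NONE)
    return max(cs,key=cv2.contourArea)
def world(n,c,z): return np.array([ray(n,p[0],z)[:2] for p in c])
def cen(n,c,z):
    m=cv2.moments(c);return ray(n,(m["m10"]/m["m00"],m["m01"]/m["m00"]),z)
E
python3 - <<'E'
from h import *
B={"top":[(262,125,335,212),(215,180,245,210),(278,155,315,188)],"scene":[(285,195,362,272),(375,232,400,258),(308,222,345,248)]}
for n in B:
    im=camera(n)
    c=blob(n,im,(0,0,140),(180,70,255),B[n][0]);w=world(n,c,.048)
    r=cv2.minAreaRect((w*1000).astype(np.float32));print(n,"plate",r)
    g=blob(n,im,(45,90,30),(85,255,255),B[n][1]);print(" btn",cv2.contourArea(g),cv2.boundingRect(g),cen(n,g,.085))
    k=blob(n,im,(0,0,0),(180,255,75),B[n][2]);
    print(" pickup",cv2.boundingRect(k),cv2.minAreaRect((world(n,k,.062)*1000).astype(np.float32)))
    v=im.copy()
    for q,col in((c,(255,0,255)),(g,(255,255,0)),(k,(0,255,255))):cv2.drawContours(v,[q],-1,col,1)
    x0,y0,x1,y1=(205,90,365,250) if n=="top" else (255,175,415,315)
    cv2.imwrite(f"pics/c_{n}.png",cv2.resize(v[y0:y1,x0:x1,::-1],None,fx=3.6,fy=3.6,interpolation=cv2.INTER_NEAREST))
E
```

```text
top plate ((555.2057495117188, 45.309932708740234), (182.47122192382812, 118.794677734375), 13.801643371582031)
 btn 75.0 (223, 190, 12, 10) [0.4895573  0.22451032 0.085     ]
 pickup (283, 161, 26, 19) ((554.1655883789062, 45.9724006652832), (37.092613220214844, 67.40892791748047), 13.620348930358887)
scene plate ((554.5872192382812, 44.69854736328125), (180.83685302734375, 117.29904174804688), 13.835832595825195)
 btn 56.5 (385, 240, 9, 12) [0.49528036 0.22862454 0.085     ]
 pickup (311, 226, 25, 17) ((557.8612670898438, 48.02046585083008), (37.986576080322266, 66.62315368652344), 14.851029396057129)
```

View pics/c_top.png

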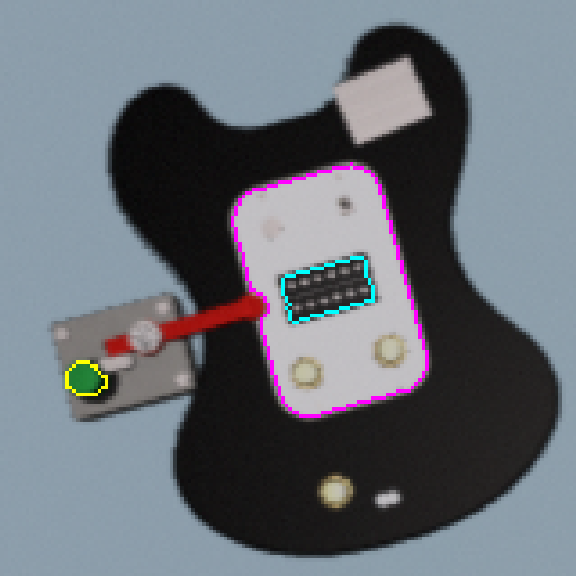

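View pics/c_scene.png

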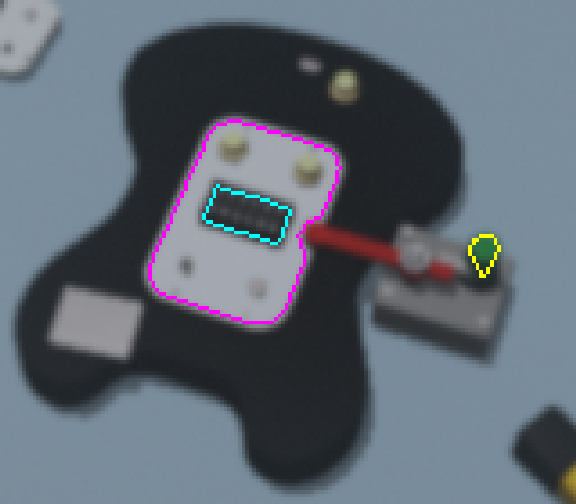

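The pickguard is at about (0.555, 0.0455) with yaw 13.8°. In the crops, the magenta outline follows the large white plate, the cyan the pickup and the yellow the green button at about (0.490, 0.226). I'll go above the button with the fingers shut, turning by −57° so the yaw already suits the later grasp.

Request:
step_arm(commands=[0,0.04,-0.05,0,0,0,-0.03,0,0.09,-0.12,0,0,0,-0.06,0,0.145,-0.185,0,0,0,-0.1,0,0.2,-0.255,0,0,0,-0.14,0,0.255,-0.325,0,0,0,-0.18,0,0.31,-0.395,0,0,0,-0.22,0,0.365,-0.465,0,0,0,-0.255,0,0.42,-0.535,0,0,0,-0.29,0,0.472,-0.606,-0.05,0,0,-0.317,0,0.472,-0.606,-0.12,0,0,-0.317], squeeze=60)

```text
clock: 1.45
position: [0.4934, 0.2219, 0.1596]
ee_rot: [0.622, 0.783, 0.001, 0.001]
ft_force: [0.1, 1.6, -1.4]
grip_width: 0.002
grasp_force: 0.0
```

Request:
step_arm(commands=[0,0,0,0,0,0,0.004,0,0,0,-0.03,0,0,0.004,0,0,0,-0.06,0,0,0.004,0,0,0,-0.09,0,0,0.004,0,0,0,-0.105,0,0,0.004,0,0,0,-0.107,0,0,0.004,0,0,0,-0.107,0,0,0.004,0,0,0,-0.107,0,0,0.004,0,0,0,-0.107,0,0,0.004,0,0,0,-0.107,0,0,0.004])

```text
clock: 2.7
position: [0.4904, 0.2262, 0.0954]
ee_rot: [0.614, 0.79, 0.0, 0.0]
ft_force: [-0.5, -0.1, -0.3]
grip_width: -0.0
grasp_force: 0.0
```

```bash
python3 - <<'E'
from h import *
a=camera("scene")[160:300,330:450];b=camera("top")[130:270,170:290]
cv2.imwrite("pics/b.png",cv2.resize(np.hstack([a,b])[:,:,::-1],None,fx=3.3,fy=3.3))
o=get_obs();print(o["position"],o["ee_rot"],o["ft_force"])
E
```

```text
[0.49034299 0.22614465 0.09524147] [6.13532599e-01 7.89669384e-01 1.15038044e-04 2.71550922e-05] [-0.49312046 -0.50505241 -0.90457332]
```

View pics/b.png

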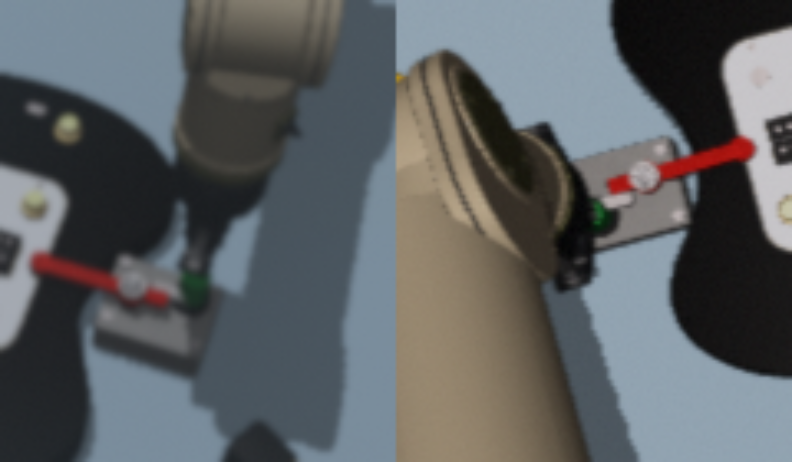

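The fingers stand right over the green button: (195,285) in the left half and (600,212) in the right half. Now the press.

Request:
step_arm(commands=[0,0,0,-0.008,0,0,0,0,0,0,-0.014,0,0,0,0,0,0,-0.018,0,0,0,0,0,0,-0.021,0,0,0,0,0,0,-0.024,0,0,0,0,0,0,-0.027,0,0,0,0,0,0,-0.029,0,0,0,0,0,0,-0.031,0,0,0,0,0,0,-0.031,0,0,0,0,0,0,-0.031,0,0,0])

```text
clock: 4.05
position: [0.4903, 0.2261, 0.0771]
ee_rot: [0.614, 0.79, 0.0, -0.0]
ft_force: [-4.7, -3.5, 10.3]
grip_width: -0.001
grasp_force: 5.2
```

Request:
step_arm(commands=[0,0,0,0.03,0,0,0,0,0,0,0.09,0,0,0,0,0,0,0.15,0,0,0,50,0.02,-0.06,0.15,0,0,0,50,0.045,-0.13,0.15,0,0,0,50,0.075,-0.21,0.15,0,0,0,50,0.1,-0.28,0.15,0,0,0,50,0.108,-0.301,0.15,0,0,-0.002,50,0.108,-0.301,0.15,0,0,-0.002,50,0.108,-0.301,0.15,0,0,-0.002])

```text
clock: 5.3
position: [0.5548, 0.0474, 0.1666]
ee_rot: [0.615, 0.788, 0.0, -0.0]
ft_force: [0.4, 0.4, -0.1]
grip_width: 0.585
grasp_force: 0.0
```

```bash
python3 - <<'E'
from h import *
a=camera("scene")[170:310,260:400];b=camera("top")[100:240,200:340]
cv2.imwrite("pics/d.png",cv2.resize(np.hstack([a,b])[:,:,::-1],None,fx=2.85,fy=2.85))
o=get_obs();print(o["clock"],o["position"],o["ee_rot"],o["ft_force"],o["grip_width"])
E
```

```text
5.4 [0.55482852 0.04723123 0.16658121] [ 6.15049847e-01  7.88488181e-01  1.90984848e-04 -1.93439679e-04] [-0.00251013 -0.4386309   0.7129732 ] 0.5831022642238644
```

View pics/d.png

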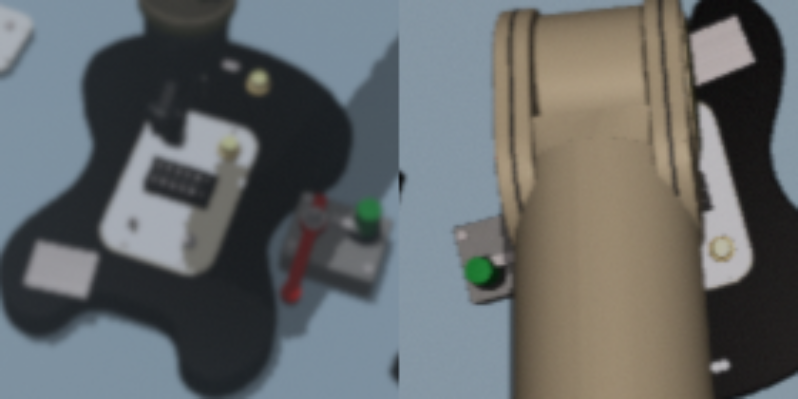

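The red arm has swung open (left half, (305,245)) and the pickguard still lies flat. I'll descend over the pickup with the fingers at 50 mm.

Request:
step_arm(commands=[50,0,0,-0.04,0,0,0,50,0,0,-0.08,0,0,0,50,0,0,-0.12,0,0,0,50,0,0,-0.145,0,0,0,50,0,0,-0.16,0,0,0,50,0,0,-0.17,0,0,0,50,0,0,-0.18,0,0,0,50,0,0,-0.187,0,0,0,50,0,0,-0.19,0,0,0,50,0,0,-0.19,0,0,0])

```text
clock: 6.65
position: [0.5552, 0.0455, 0.0526]
ee_rot: [0.616, 0.788, 0.0, 0.0]
ft_force: [0.2, -0.2, 0.5]
grip_width: 0.586
grasp_force: 0.0
```

```bash
python3 - <<'E'
from h import *
a=camera("scene")[190:270,270:380]
cv2.imwrite("pics/e.png",cv2.resize(a[:,:,::-1],None,fx=7,fy=7,interpolation=cv2.INTER_CUBIC))
o=get_obs();print(o["clock"],o["position"],o["ft_force"],o["torque"])
E
```

```text
6.7 [0.55523062 0.0455052  0.05267379] [-0.77756972 -0.32401759 -0.05726824] [-0.02848204  0.01510619 -0.01855523]
```

View pics/e.png

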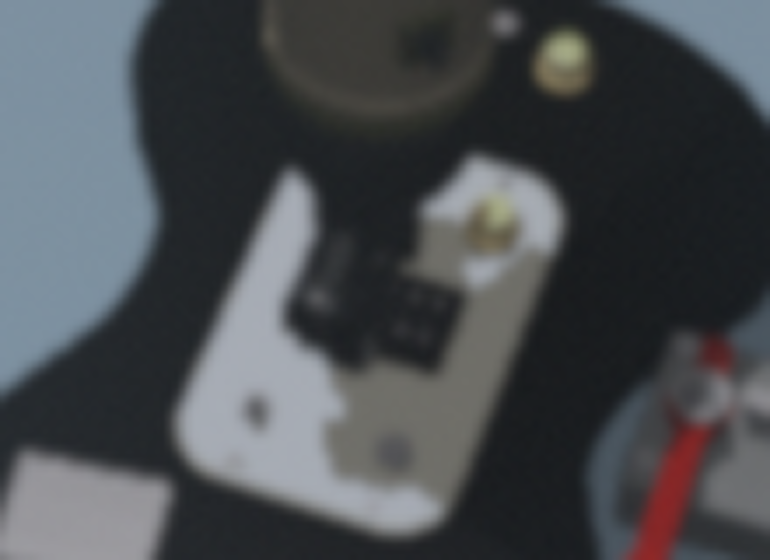

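The fingers straddle the pickup around (375,300), with no contact force. I go 2.4 mm lower and close.

Request:
step_arm(commands=[50,0,0,-0.002,0,0,0,50,0,0,-0.004,0,0,0,50,0,0,-0.004,0,0,0,30,0,0,-0.004,0,0,0,30,0,0,-0.004,0,0,0,30,0,0,-0.004,0,0,0,30,0,0,-0.004,0,0,0,30,0,0,-0.004,0,0,0,30,0,0,-0.004,0,0,0,30,0,0,-0.004,0,0,0], squeeze=60)

```text
clock: 7.95
position: [0.5555, 0.0455, 0.0506]
ee_rot: [0.616, 0.788, 0.0, 0.0]
ft_force: [-0.5, -0.2, 6.0]
grip_width: 0.427
grasp_force: 61.3
```

Gripped at 61 N. I lift slowly at first.

Request:
step_arm(commands=[30,0,0,0.002,0,0,0,30,0,0,0.006,0,0,0,30,0,0,0.011,0,0,0,30,0,0,0.017,0,0,0,30,0,0,0.024,0,0,0,30,0,0,0.031,0,0,0,30,0,0,0.038,0,0,0,30,0,0,0.045,0,0,0,30,0,0,0.05,0,0,0,30,0,0,0.05,0,0,0])

```text
clock: 9.2
position: [0.5553, 0.0456, 0.0804]
ee_rot: [0.616, 0.788, 0.0, 0.0]
ft_force: [0.3, 0.0, -5.1]
grip_width: 0.427
grasp_force: 60.4
```

Request:
step_arm(commands=[30,0,0,0.008,0,0,0,30,0,0,0.022,0,0,0,30,0,0,0.04,0,0,0,30,0,0,0.058,0,0,0,30,0,0,0.076,0,0,0,30,0,0,0.094,0,0,0,30,0,0,0.108,0,0,0,30,0,0,0.116,0,0,0,30,0,0,0.117,0,0,0,30,0,0,0.117,0,0,0])

```text
clock: 10.45
position: [0.5549, 0.0455, 0.15]
ee_rot: [0.616, 0.788, -0.0, -0.0]
ft_force: [0.7, 0.3, -3.3]
grip_width: 0.425
grasp_force: 60.5
```

Request:
step_arm(commands=[30,0,0,0,0,0,0,30,0,0,0,0,0,0,30,0,0,0,0,0,0,30,0,0,0,0,0,0,30,0,0,0,0,0,0,30,0,0,0,0,0,0,30,0,0,0,0,0,0,30,0,0,0,0,0,0,30,0,0,0,0,0,0,30,0,0,0,0,0,0])

```text
clock: 11.7
position: [0.5551, 0.0455, 0.1503]
ee_rot: [0.616, 0.788, 0.0, 0.0]
ft_force: [-1.3, 0.2, -4.0]
grip_width: 0.425
grasp_force: 60.5
```

```bash
python3 - <<'E'
from h import *
im=camera("scene")
cv2.imwrite("pics/f.png",cv2.resize(im[150:320,240:420,::-1],None,fx=3.5,fy=3.5,interpolation=cv2.INTER_CUBIC))
o=get_obs();print(o["clock"],o["position"],o["ft_force"],o["torque"],o["grasp_force"])
E
```

```text
11.75 [0.55511305 0.04551852 0.15030464] [ 0.42791896  0.07809293 -4.44706516] [ 0.04839875 -0.0432285   0.017857  ] 60.49542188644409
```

View pics/f.png

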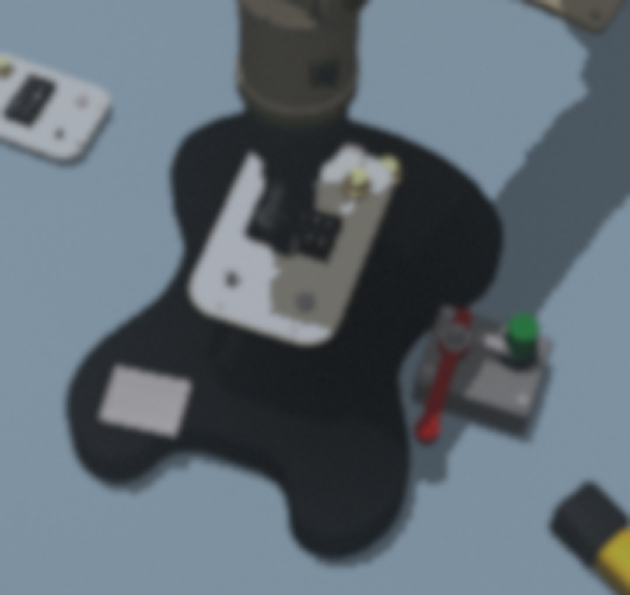

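The pickguard hangs clear over the guitar and the red arm is open at (440,390). Before handing in I check the level numerically by projecting its edges onto the expected height.

```bash
python3 - <<'E'
from h import *
im=camera("scene");h=cv2.cvtColor(im,cv2.COLOR_RGB2HSV)
m=((h[...,2]>80)&(h[...,1]<80)).astype(np.uint8)*255
k=np.zeros_like(m);k[188:252,290:358]=m[188:252,290:358]
c=max(cv2.findContours(k,cv2.RETR_EXTERNAL,cv2.CHAIN_APPROX_NONE)[0],key=cv2.contourArea)
a=np.radians(14);R=np.array([[np.cos(a),np.sin(a)],[-np.sin(a),np.cos(a)]])
l=(world("scene",c,.148)-[.5551,.0455])@R.T*1000
print(cv2.boundingRect(c),l.min(0),l.max(0))
for s,lab in((l[(l[:,1]>50)],"right"),(l[l[:,1]<-50],"left"),(l[l[:,0]>80],"front")):
    print(lab,len(s)); 
    if len(s)>6:
        i=0 if lab!="front" else 1
        g=s[abs(s[:,i])<(70 if i==0 else 40)]
        print(np.polyfit(g[:,i],g[:,1-i],1),g[:,i].min(),g[:,i].max())
E
```

```text
(294, 191, 60, 58) [-100.44066736  -62.95858216] [93.38125915 60.88853595]
right 54
[-3.57148717e-03  5.79406799e+01] -66.91978681864781 68.96452884633308
left 46
[-1.46330886e-02 -6.13125270e+01] -62.662035762998805 68.64744040179188
front 41
[9.52014786e-03 9.18804555e+01] -39.960109854264694 39.736963431523215
```

The projected edges come out at ±60 and +92 mm, parallel to the plate's axes, so the plate is level at the expected height. I hand it in.

```bash
python3 -c "
from workcell import *
print(hand_in())"
```

```text
the job is handed in; nothing more can be done
None
```

I pressed the button, the red arm swung clear, and I handed the job in with the pickguard gripped by its pickup, level and still, about 10 cm above the guitar; `hand_in()` returned no verdict.

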